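# Hook a specimen plate under the stage lip and latch it

## Robot

A 7-joint arm with a two-finger parallel gripper is mounted at the origin on the work surface. World frame = base frame: x ahead of the robot, y to its left, z up, the work surface at z = 0. Lengths are in m, angles in rad, forces in N, time in s.
With the tool pointing down it reaches from about 0.425 to 0.875 m from the base axis. Payload 4.7 kg.
Tool frame: the origin (TCP) lies at the very end of the fingers, on their centre line; the grasp point (between the pads) lies 19 mm behind it (manip.pinch_z is the distance from the TCP to the grasp point, in m); z points along the fingers, y is the line along which they close (so a half turn about z gives the same grasp; the last joint's range is limited). The gripper opens to 87 mm and grips with 3 to 60 N. Pads are 19 mm wide; open, the fingers measure 117 mm over their backs; the gripper's body (75 mm by 190 mm) begins 51 mm behind the grasp point.
Start: joints at [-1.099, 0.321, -0.07, 1.45, 0.023, 1.371, -0.057], TCP at [0.287, 0.583, 0.223] pointing down, gripper open.
Joint ranges: [-2.86, 2.86], [-0.3, 2.09], [-1.38, 1.24], [0.06, 2.45], [-1.56, 4.7], [0.09, 2.05], [-2.69, 2.69]. Speed limits (rad/s): [2.57, 2.57, 3.14, 3.14, 3.14, 3.14, 3.14].

## Interface

Orientations are given as a unit quaternion [x, y, z, w].
In Python, from workcell import manip, imaging, finish_job, models gives the robot as it stands.
- The arm moves only by the shell command python3 -m pendant 'ROWS' [OPENING]. ROWS is JSON, a list of rows, each a list of 6 numbers: the shift along the world's x, y, z in m, then the turn, a rotation vector about the world's x, y, z in rad. In form: [[tx, ty, tz, ax, ay, az], ...]. A call has exactly 10 rows; each row is the pose to reach, as a shift and turn from the pose commanded when the call began; what a row does not reach only later rows make up. A row lasts 1/8 s, in which the tool goes at most 62.5 mm and 10.7 degrees, less where a joint would pass 70% of its speed; a pose out of reach is approached as far as the arm can. A call with a gripper value outside its range is refused whole. OPENING is the gripper command: -1 is shut, 1 is fully open, values between are in proportion, set as the call begins (- or left out, the last holds). The fingers move at their own pace and stop on an object; the grip force is fixed at half the most. Time passes only in rows, so rows that repeat a pose let the fingers close, or fill a call up. It gives the time, the measured TCP pose, the force, the opening and the grip force at its end, in the units of the state.
- manip.state(): the state, without advancing time (a new reading comes with each control period).
- imaging.camera(name): name is "side" or "top"; returns the picture (400x640x3 uint8, blue, green, red); there is no depth.
- imaging.calibration(name): a dict with "fov_y" (degrees; the focal length in pixels is half the picture's height over the tangent of half this angle, whatever the lens; pixels are square), "cx", "cy" (the principal point, pixels), "distortion" ([k1, k2, p1, p2, k3] as OpenCV has them; the pictures are not rectified), "view" (4x4, takes a point from world to camera coordinates). Camera axes: x right, y up, looking along -z (the intrinsics and any distortion apply to the point x, -y, -z); pixel columns grow to the right and rows downward; lengths in m; the calibration is good to about 2 mm. A picture is of the moment at which its call begins. calibration takes no time and is no camera call.
- finish_job(): hands the job in; it is judged then, once.
Trained networks look in the newest picture that a camera, given by its name, has taken for a name from the list of things; names that differ only in an ending like _2 or _b are one class to them, and where a whole thing is asked for, a point or a joint stands for the part that bears it (a point fixed in the world has none). Each returns a list of dicts, best first, with "p" (0 to 1); they miss things now and then, are a little off and sometimes report something else, mostly with a low value. They report only what shows in the picture. A call takes as long as a camera call. They do not tell look-alikes from the thing itself.
- models.silhouettes(label, camera): "pixels" (400x640 bool, what is visible of it) and "box" ([left, top, right, bottom] in pixels, round what is visible of it).
The state is a dict: "time": time; "joints": joint angles; "joint_velocities": joint speeds; "effort": joint torques, N m; "ee_pos": TCP position; "tcp_rot": TCP orientation; "ft_force": force on the tool from outside, world axes, zero at the start; "moment": the same for the moment, N m; "grip_width": finger opening in m; "finger_force": force on a finger pad.
Only numpy, scipy, OpenCV 4.12 (cv2) and the standard library are available. Lean on these libraries where they do the work, as an engineer would, in place of code of your own. Each camera call takes 0.05 s, during which the arm holds its last target. There are 200 camera calls.

## Task

Fit the dark specimen plate into the recess of the cream microscope stage base: hook its yellow-striped edge under the steel lip, then rotate the other end down under control, without letting it drop, until the plate lies flat and fully home. Then swing the red latch all the way over the plate and let go. Leave the bowl, the jar and the tray where they are.

Things in the scene. Friction and masses are not known exactly. Their poses are not given: they have to be found in the camera images.
- stage: Cream stage base, fixed, 40 mm high, x -98 to +138, y -78 to +78 mm. Origin: on the bench under the recess centre; z up. Its top has a recess, x -75 to +75, y -53 to +53 mm, with a steel lip over its -x end and a red latch behind its +x end. The mouth from lip edge to +x wall is 140 mm, shorter than the plate, so the plate goes in tilted 10 to 18 degrees, striped edge low.
- lip_edge (a point): Middle of the steel lip's free edge, on its underside: x -65, y 0, z 45 mm of the stage base (11 mm above the recess floor). The lip is a strip, y -45 to +45, x -95 to -65, top at z 49 mm; it overhangs the recess by 10 mm, closed behind by a wall at x -75.
- recess (a point): Centre of the recess floor (x 0, y 0, z 34 mm of the stage base). The recess is 150 mm along x, 106 mm along y, 6 mm deep (rim at z 40). With the plate home, the plate's origin lies here within 2 mm in x and 4 mm in y, its axes parallel to the base's.
- insert: Specimen plate, loose, dark, 146 (x) x 98 (y) x 6 mm, 0.2 to 0.45 kg. Origin: centre of its underside; z up; flat on the bench at the start. The yellow-striped edge, at x -73 mm, goes under the lip. Blue handle bar in the middle. Two white round specimen mounts (26 mm across, tops at z 14 mm) at x +42, y +-32 mm.
- insert_front (a point): Middle of the plate's yellow-striped edge, on its underside (x -73, y 0, z 0 in the plate's frame).
- insert_handle (a point): Centre of the top of the plate's blue handle bar (x 0, y 0, z 40 mm of the plate). The bar is 14 mm along the plate's x, 44 mm along its y, and stands from z 6 to z 40 mm.
- latch (a joint): Red latch arm on the stage base, turning about a vertical pivot behind the recess; stays where it is left (about 1 N at the post moves it). 0 rad: arm points along the base's +y, clear of the recess; grows anticlockwise seen from above; 1.571 rad (end stop): arm points along the base's -x, over the plate's +x edge. It starts open, 0 to 0.25 rad.
- latch_pivot (a point): Pivot axis of the latch, at the arm's height: x 112, y 0, z 48 mm in the stage base's frame. Hub 22 mm across, top at z 52 mm.
- latch_post (a point): Centre of the top of the round upright red post on the latch arm, 50 mm from the pivot axis; post 16 mm in diameter, from z 48 to z 83 mm of the stage base. The arm below it is 16 mm wide, 58 mm long from the pivot, z 43 to 48 mm.
- dish: Bystander: white ceramic bowl, 100 mm across, 45 mm high; origin at centre of its underside.
- jar: Bystander: amber jar, 60 mm across, 85 mm high; origin at centre of its underside.
- tray: Bystander: open blue tray, 120 x 100 x 45 mm; origin at centre of its underside.
Mind the look-alikes: they are no part of the job. There is more than one size of the insert; the one meant has the size given above.

How it is judged:
On the way, in this order (a step that is already met when the one before it is completed fails the run):
1. the striped edge is under the lip, by 2 mm or more, while the plate is still tilted (over 0.05 rad) (x of insert_front in the frame of stage between -0.08 and -0.067 m and y of insert_front in the frame of stage between -0.012 and 0.012 m and z of insert_front in the frame of stage between 0.03 and 0.042 m and angle between insert's own z axis and vertical between 0.05 and 0.6 rad), for 0.1 s.
2. the plate lies flat and home in the recess, the latch still open (under 0.7 rad) (x of insert_front in the frame of stage between -0.078 and -0.068 m and y of insert in the frame of stage between -0.007 and 0.007 m and z of insert in the frame of stage between 0.031 and 0.0365 m and angle between insert's own z axis and vertical below 0.025 rad and angle between the x axis of insert and the x axis of stage, either way round below 0.08 rad and value of joint latch below 0.7 rad), for 0.2 s.
3. the latch is swung over the plate (over 1.4 rad) (value of joint latch above 1.4 rad), for 0.2 s.
At the end, for the whole second after the job is handed in: The plate rests in the recess: striped edge 3 mm or more under the lip, underside within 2.5 mm of the recess floor, tilt under 0.025 rad, within 7 mm sideways and 0.08 rad of square; the latch is over 1.4 rad; everything at rest (x of insert_front in the frame of stage between -0.078 and -0.068 m and y of insert in the frame of stage between -0.007 and 0.007 m and z of insert in the frame of stage between 0.031 and 0.0365 m and angle between insert's own z axis and vertical below 0.025 rad and angle between the x axis of insert and the x axis of stage, either way round below 0.08 rad and value of joint latch above 1.4 rad and linear speed of insert below 0.02 m/s and angular speed of insert below 0.1 rad/s); the robot touches nothing.
It fails at once if the plate is dropped: it turns faster than 3 rad/s with its edge under the lip (x of insert_front in the frame of stage between -0.08 and -0.067 m and y of insert_front in the frame of stage between -0.012 and 0.012 m and z of insert_front in the frame of stage between 0.03 and 0.042 m and angular speed of insert above 3 rad/s).
It fails at once if the bowl is pushed more than 30 mm or tipped (distance of dish from where it was at the start of the episode above 0.03 m or angle between dish's own z axis and vertical above 0.4 rad).
It fails at once if the jar is pushed more than 30 mm or tipped (distance of jar from where it was at the start of the episode above 0.03 m or angle between jar's own z axis and vertical above 0.4 rad).
It fails at once if the tray is pushed more than 30 mm or tipped (distance of tray from where it was at the start of the episode above 0.03 m or angle between tray's own z axis and vertical above 0.4 rad).
It also fails if it takes over 61 s, if anything falls off the work surface, if the arm or the gripper's body presses on something with over 40 N, if the wrist force passes 120 N, or if a joint passes its speed limit or range.

## Working session

There is one attempt and no reset: what is moved stays moved. The work goes in short steps, Python scripts to look and compute and a shell command to move; the robot and the scene stay as the last step left them, time stands still between calls to the robot, and variables do not carry over. Pictures are saved under pics/ and viewed, at most 10 in all, crops included, and the job is handed in when it is done.

```bash
mkdir -p pics; ls; python3 - <<'E'
from workcell import manip, imaging
import cv2
s=manip.state(); print(s['time'],s['ee_pos'],s['tcp_rot'],s['grip_width'],manip.pinch_z)
for n in('top','side'):
    cv2.imwrite(f'pics/{n}0.png',imaging.camera(n)); print(imaging.calibration(n))
E
```

```text
pics
0.0 [0.28709132 0.58257076 0.22147898] [ 2.26901507e-01  9.73917273e-01 -9.07332811e-04 -1.69567251e-04] 0.08715333471172021 0.0187
{'fov_y': 49.763287981246144, 'cx': 319.2918422885086, 'cy': 199.2974684542704, 'distortion': array([-0.1112903,  0.       ,  0.       ,  0.       ,  0.       ]), 'view': array([[ 0.02063171, -0.99963294,  0.01755897, -0.02001942],
       [ 0.99106946,  0.02276287,  0.13138939, -0.58283485],
       [-0.13174086,  0.01469137,  0.99117532, -1.44037431],
       [ 0.        ,  0.        ,  0.        ,  1.        ]])}
{'fov_y': 51.128459822710624, 'cx': 325.27812722048435, 'cy': 193.4206200805044, 'distortion': array([0.00176806, 0.        , 0.        , 0.        , 0.        ]), 'view': array([[-0.98998633, -0.14037493,  0.01489754,  0.59435676],
       [ 0.10862514, -0.69014161,  0.71547546, -0.12701839],
       [-0.09015341,  0.70992918,  0.69847901, -1.16725237],
       [ 0.        ,  0.        ,  0.        ,  1.        ]])}
```

View pics/top0.png

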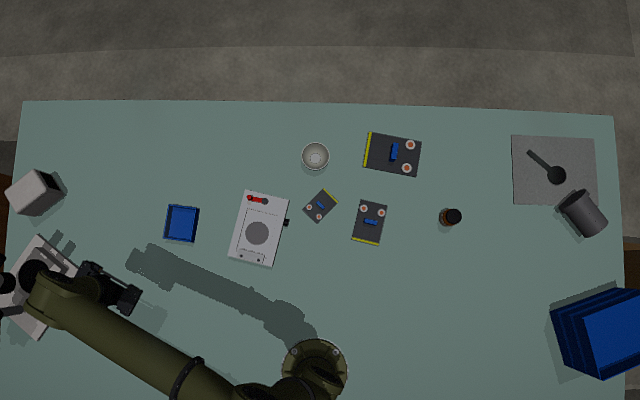

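View pics/side0.png

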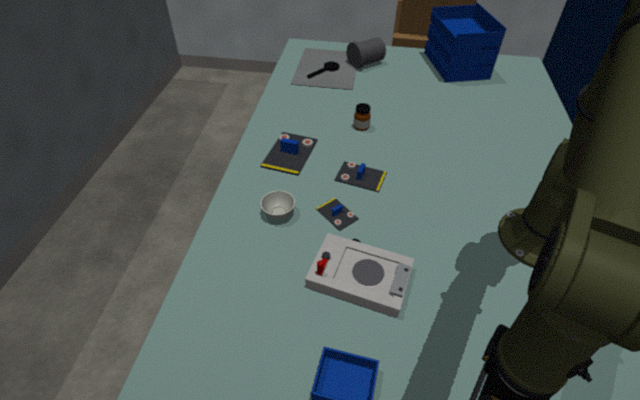

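Both views show the stage with its lip near the robot at top (252,255) and its latch far at (257,198). There are three plates, at top (393,154), (320,205) and (370,222). The bowl is at (315,156), the jar at (450,217) and the tray at (182,222). Next I'll measure plate sizes and fit poses.

```bash
cat > h.py <<'E'
import numpy as np, cv2
from scipy.optimize import minimize
from workcell import manip, imaging, models
CAL={n:imaging.calibration(n) for n in('top','side')}
def K(n):
    c=CAL[n]; f=200/np.tan(np.radians(c['fov_y']/2)); return np.array([[f,0,c['cx']],[0,f,c['cy']],[0,0,1.]])
F=np.diag([1.,-1,-1])
def proj(n,P):
    V=CAL[n]['view']; R=F@V[:3,:3]; t=F@V[:3,3]
    return cv2.projectPoints(np.asarray(P,float).reshape(-1,3),cv2.Rodrigues(R)[0],t,K(n),CAL[n]['distortion'])[0].reshape(-1,2)
def unproj(n,px,z):
    V=CAL[n]['view']; u=cv2.undistortPoints(np.asarray(px,float).reshape(-1,1,2),K(n),CAL[n]['distortion']).reshape(-1,2)
    d=(V[:3,:3].T@F@np.c_[u,np.ones(len(u))].T).T; c=-V[:3,:3].T@V[:3,3]
    return c+d*((z-c[2])/d[:,2])[:,None]
def box(x0,x1,y0,y1,z0,z1): return np.array([[x,y,z] for x in(x0,x1) for y in(y0,y1) for z in(z0,z1)])
def Rz(a): c,s=np.cos(a),np.sin(a); return np.array([[c,-s,0],[s,c,0],[0,0,1]])
def tf(p,P): return P@Rz(p[2]).T+[p[0],p[1],0]
def render(n,hulls,S=4):
    m=np.zeros((400*S,640*S),np.uint8)
    for P in hulls: cv2.fillPoly(m,[np.round(cv2.convexHull(((proj(n,P)+.5)*S).astype(np.float32))).astype(np.int32)],255)
    return cv2.resize(m,(640,400),interpolation=cv2.INTER_AREA)/255.
def fit(masks,parts,p0):
    def cost(p):
        return sum(np.abs(render(n,[tf(p,P) for P in parts])-m).sum()/m.sum() for n,m in masks.items())
    r=minimize(cost,p0,method='Nelder-Mead',options=dict(initial_simplex=np.array(p0)+np.array([[0,0,0],[.015,0,0],[0,.015,0],[0,0,.15]]),xatol=1e-4,fatol=1e-4))
    return r.x,r.fun
STAGE=[box(-.098,.138,-.078,.078,0,.04)]
PLATE=[box(-.073,.073,-.049,.049,0,.006),box(-.007,.007,-.022,.022,.006,.04)]
E
python3 - <<'E'
from h import *
im={n:imaging.camera(n) for n in CAL}
for lab in('insert','stage','dish','jar','tray','latch'):
    for n in CAL:
        for d in models.silhouettes(lab,n):
            m=d['pixels'].astype(np.uint8); ys,xs=np.nonzero(m)
            r=cv2.minAreaRect(np.c_[xs,ys].astype(np.float32)); q=unproj(n,cv2.boxPoints(r),0.04 if lab=='stage' else 0.0)
            print(lab,n,round(d['p'],2),d['box'],'ctr',q.mean(0)[:2].round(3),'sides',np.linalg.norm(q[1]-q[0]).round(3),np.linalg.norm(q[2]-q[1]).round(3))
            np.save(f"m_{lab}_{n}_{int(xs.mean())}.npy",m)
E
ls *.npy
```

```text
insert top 0.94 [353.9, 200.3, 391.0, 245.8] ctr [ 0.511 -0.186] sides 0.147 0.1
insert top 0.61 [363.1, 132.1, 422.1, 178.7] ctr [ 0.76  -0.265] sides 0.137 0.2
insert top 0.59 [302.9, 187.9, 338.3, 221.6] ctr [ 0.568 -0.011] sides 0.11 0.075
insert side 0.93 [315.0, 197.4, 360.3, 229.0] ctr [ 0.568 -0.012] sides 0.087 0.128
insert side 0.6 [335.1, 162.7, 382.2, 193.4] ctr [ 0.514 -0.191] sides 0.123 0.159
insert side 0.58 [261.4, 131.0, 315.5, 175.2] ctr [ 0.764 -0.272] sides 0.256 0.164
stage top 0.71 [225.8, 186.4, 289.2, 267.1] ctr [0.48  0.193] sides 0.236 0.178
stage side 0.62 [302.6, 229.5, 412.0, 317.5] ctr [0.487 0.21 ] sides 0.193 0.262
dish top 0.73 [298.6, 144.3, 328.6, 168.4] ctr [0.746 0.011] sides 0.101 0.099
dish side 0.79 [260.1, 187.5, 295.5, 223.2] ctr [ 0.748 -0.023] sides 0.102 0.117
jar top 0.88 [439.6, 208.2, 464.8, 227.1] ctr [ 0.532 -0.474] sides 0.081 0.057
jar side 0.77 [355.0, 104.4, 370.1, 130.7] ctr [ 0.534 -0.527] sides 0.063 0.182
jar side 0.64 [336.6, 162.9, 384.1, 192.3] ctr [ 0.513 -0.191] sides 0.121 0.163
tray top 0.93 [163.0, 204.5, 197.1, 240.5] ctr [0.493 0.478] sides 0.126 0.118
tray side 0.86 [311.4, 348.4, 380.3, 397.1] ctr [0.491 0.46 ] sides 0.117 0.136
tray side 0.2 [334.1, 163.7, 383.0, 193.5] ctr [ 0.513 -0.192] sides 0.123 0.162
latch top 0.51 [248.6, 192.1, 270.3, 203.2] ctr [0.583 0.212] sides 0.022 0.073
latch side 0.53 [318.3, 249.2, 332.7, 274.5] ctr [0.582 0.17 ] sides 0.077 0.028
m_dish_side_277.npy
m_dish_top_315.npy
m_insert_side_289.npy
m_insert_side_336.npy
m_insert_side_360.npy
m_insert_top_320.npy
m_insert_top_369.npy
m_insert_top_391.npy
m_jar_side_360.npy
m_jar_side_362.npy
m_jar_top_449.npy
m_latch_side_323.npy
m_latch_top_257.npy
m_stage_side_360.npy
m_stage_top_258.npy
m_tray_side_344.npy
m_tray_side_360.npy
m_tray_top_180.npy
```

```bash
python3 - <<'E'
from h import *
L=lambda s:np.load(s).astype(float)
ST=STAGE+[box(-.095,-.065,-.045,.045,.04,.049)]
s={'top':L('m_stage_top_258.npy'),'side':L('m_stage_side_360.npy')}
i={'top':L('m_insert_top_369.npy'),'side':L('m_insert_side_360.npy')}
for nm,m,parts,p0 in(('stage',s,ST,[.48,.2,-.2]),('ins',i,PLATE,[.51,-.186,-.17])):
    p,c=fit(m,parts,p0); print(nm,p.round(4),round(c,3))
    for n in m: q,c=fit({n:m[n]},parts,p); print('  ',n,q.round(4),round(c,3))
    np.save(nm+'.npy',p)
ps,pi=np.load('stage.npy'),np.load('ins.npy')
out=[]
for n in CAL:
    im=imaging.camera(n)
    for P in ST+[box(-.075,.075,-.053,.053,.04,.04),box(-.075,.075,-.053,.053,.034,.034)]:
        pass
    S=4; x0,y0=(210,170) if n=='top' else (295,150)
    c=cv2.resize(im[y0:y0+100 if n=='top' else y0+170,x0:x0+190],None,fx=S,fy=S,interpolation=cv2.INTER_CUBIC)
    def rect(p,a,col):
        P=np.array([[a[0],a[2],a[4]],[a[1],a[2],a[4]],[a[1],a[3],a[4]],[a[0],a[3],a[4]]])
        q=((proj(n,tf(p,P))+.5-[x0,y0])*S).astype(int); cv2.polylines(c,[q],True,col,1)
    rect(ps,(-.098,.138,-.078,.078,.04),(0,255,0)); rect(ps,(-.075,.075,-.053,.053,.04),(255,0,255)); rect(ps,(-.095,-.065,-.045,.045,.049),(0,0,255))
    rect(pi,(-.073,.073,-.049,.049,.006),(0,255,0)); rect(pi,(-.007,.007,-.022,.022,.04),(0,0,255))
    if n=='side': c=c[:600]
    cv2.imwrite(f'pics/ov_{n}.png',c)
for nm,px in(('top',None),('side',None)):
    pass
E
```

```text
stage [ 0.4638  0.2049 -0.2251] 0.058
   top [ 0.4638  0.2049 -0.2251] 0.039
   side [ 0.4642  0.2051 -0.2212] 0.018
ins [ 0.5124 -0.1842 -0.2221] 0.118
   top [ 0.5122 -0.1852 -0.2148] 0.044
   side [ 0.5121 -0.182  -0.2272] 0.057
```

View pics/ov_top.png

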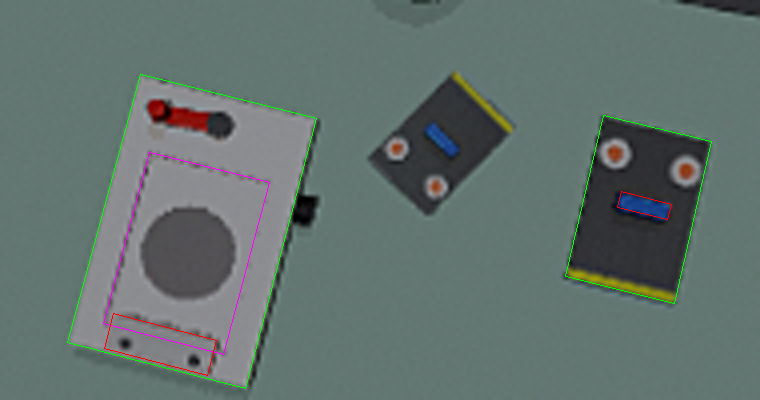

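View pics/ov_side.png

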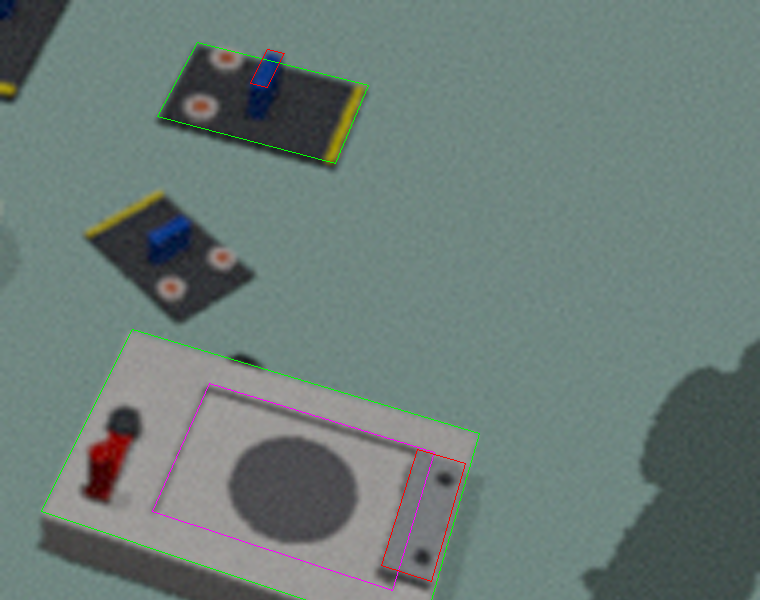

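The overlays match. The target is the plate at top (370,222), about 147x100 mm, and its yaw is almost equal to the stage's. The handle lines up at (.512,-.184), so I'm moving over it.

```bash
python3 -m pendant '[[0.03,-0.053,0,0,0,-0.133],[0.06,-0.106,0,0,0,-0.267],[0.09,-0.159,0,0,0,-0.4],[0.12,-0.212,0,0,0,-0.533],[0.15,-0.265,0,0,0,-0.667],[0.18,-0.318,0,0,0,-0.8],[0.21,-0.371,0,0,0,-0.933],[0.24,-0.424,0,0,0,-1.067],[0.24,-0.477,0,0,0,-1.2],[0.24,-0.53,0,0,0,-1.333]]' 1
python3 -m pendant '[[-0.004,-0.06,0,0,0,0],[-0.008,-0.12,0,0,0,0],[-0.012,-0.18,0,0,0,0],[-0.015,-0.22,0,0,0,0],[-0.015,-0.237,-0.03,0,0,0],[-0.015,-0.237,-0.08,0,0,0],[-0.015,-0.237,-0.12,0,0,0],[-0.015,-0.237,-0.15,0,0,0],[-0.015,-0.237,-0.15,0,0,0],[-0.015,-0.237,-0.15,0,0,0]]'
python3 -c "
from workcell import manip;s=manip.state();print(s['joints'],s['tcp_rot'])"
```

```text
time: 2.15
ee_pos: [0.5274, 0.0511, 0.2227]
tcp_rot: [0.782, 0.623, 0.0, 0.0]
ft_force: [0.4, 0.2, -0.6]
grip_width: 0.0874
finger_force: 0.0
time: 3.4
ee_pos: [0.5133, -0.1843, 0.0739]
tcp_rot: [0.78, 0.625, 0.001, 0.001]
ft_force: [0.3, -0.3, 0.5]
grip_width: 0.0867
finger_force: 0.0
[-0.25985924  0.25323371  0.6291073   1.90550506 -0.17259795  1.03441437
  0.22246847] [7.80456654e-01 6.25209101e-01 5.98340178e-04 7.96168791e-04]
```

```bash
python3 -m pendant '[[0,0,-0.015,0,0,0],[0,0,-0.03,0,0,0],[0,0,-0.045,0,0,0],[0,0,-0.055,0,0,0],[0,0,-0.06,0,0,0],[0,0,-0.061,0,0,0],[0,0,-0.061,0,0,0],[0,0,-0.061,0,0,0],[0,0,-0.061,0,0,0],[0,0,-0.061,0,0,0]]'
python3 -m pendant '[[0,0,0,0,0,0],[0,0,0,0,0,0],[0,0,0,0,0,0],[0,0,0,0,0,0],[0,0,0,0,0,0],[0,0,0,0,0,0],[0,0,0,0,0,0],[0,0,0,0,0,0],[0,0,0,0,0,0],[0,0,0,0,0,0]]' -1
```

```text
time: 4.65
ee_pos: [0.5124, -0.1839, 0.0118]
tcp_rot: [0.78, 0.625, 0.0, 0.0]
ft_force: [0.5, -0.2, -0.3]
grip_width: 0.0866
finger_force: 0.0
time: 5.9
ee_pos: [0.5125, -0.1839, 0.0116]
tcp_rot: [0.78, 0.625, 0.0, 0.0]
ft_force: [1.0, -0.2, 0.1]
grip_width: 0.0137
finger_force: 30.0
```

```bash
python3 -m pendant '[[0,0,0.02,0,0,0],[0,0,0.06,0,0,0],[0,0.01,0.1,0,0,0],[0,0.04,0.13,0,0,0],[0,0.085,0.14,0,0,0],[-0.008,0.135,0.14,0,0,0],[-0.016,0.185,0.14,0,0,0],[-0.024,0.235,0.14,0,0,0],[-0.032,0.285,0.14,0,0,0],[-0.036,0.33,0.14,0,0,0]]'
python3 -m pendant '[[-0.002,0.036,0,0,0,0],[-0.003,0.053,0,-0.009,-0.039,0],[-0.003,0.0565,0,-0.018,-0.078,0],[-0.003,0.0565,0,-0.027,-0.117,0],[-0.003,0.0565,0,-0.036,-0.156,0],[-0.003,0.0565,0,-0.045,-0.195,0],[-0.003,0.0565,0,-0.0534,-0.234,0],[-0.003,0.0565,-0.01,-0.0534,-0.234,0],[-0.003,0.0565,-0.02,-0.0534,-0.234,0],[-0.003,0.0565,-0.02,-0.0534,-0.234,0]]'
cat > st.py <<'E'
from h import *
from scipy.spatial.transform import Rotation as Ro
s=manip.state(); ps=np.load('stage.npy'); S=Rz(ps[2]).T
R=Ro.from_quat(s['tcp_rot']).as_matrix(); t=S@(s['ee_pos']-[ps[0],ps[1],0])
# plate axes: x=tool y, z=-tool z
px=S@R[:,1]; pz=-S@R[:,2]; py=np.cross(pz,px)
o=t-.0115*pz; f=o-.073*px
print('t',s['time'],'tcp',(t*1e3).round(1),'front',(f*1e3).round(1),'tilt',np.arctan2(px[2],px[0]).round(3),'yaw',np.arctan2(px[1],px[0]).round(3),'roll',py[2].round(3),'F(stage)',(S@s['ft_force']).round(1),'M',s['moment'].round(2),'grip',s['grip_width'].round(4))
E
python3 st.py
python3 - <<'E'
import sys; sys.path.insert(0,'.')
from h import *
a=cv2.resize(imaging.camera('top')[150:290,190:330],None,fx=3.5,fy=3.5); b=cv2.resize(imaging.camera('side')[190:330,280:430],None,fx=3.5,fy=3.5)
h=min(a.shape[0],b.shape[0]); o=np.hstack([a[:h],b[:h]]); cv2.imwrite('pics/c.png',cv2.resize(o,(800,int(h*800/o.shape[1]))))
E
```

```text
time: 7.15
ee_pos: [0.4753, 0.1474, 0.1524]
tcp_rot: [0.78, 0.625, 0.0, -0.0]
ft_force: [0.3, 0.3, -3.7]
grip_width: 0.0143
finger_force: 30.0
time: 8.4
ee_pos: [0.4726, 0.2016, 0.1301]
tcp_rot: [0.775, 0.62, 0.073, 0.094]
ft_force: [-0.5, 0.6, -4.1]
grip_width: 0.0137
finger_force: 30.0Traceback (most recent call last):
  File "st.py", line 8, in <module>
    print('t',s['time'],'tcp',(t*1e3).round(1),'front',(f*1e3).round(1),'tilt',np.arctan2(px[2],px[0]).round(3),'yaw',np.arctan2(px[1],px[0]).round(3),'roll',py[2].round(3),'F(stage)',(S@s['ft_force']).round(1),'M',s['moment'].round(2),'grip',s['grip_width'].round(4))
                                                                                                                                                                                                                                                   ^^^^^^^^^^^^^^^^^^^^^
AttributeError: 'float' object has no attribute 'round'
```

View pics/c.png

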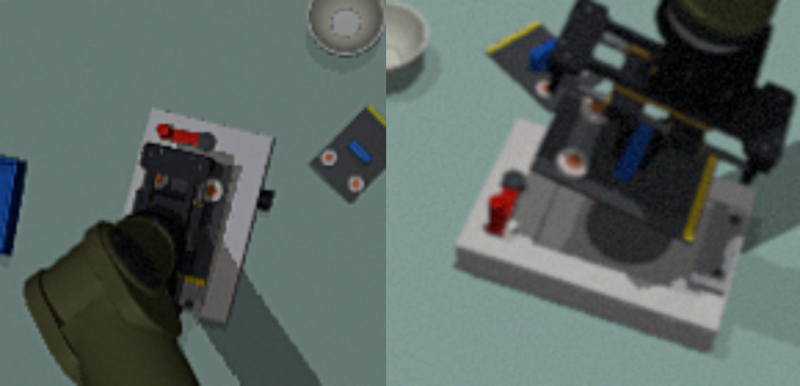

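The plate is held tilted over the stage. Its striped edge is on the lip side and low, at side-crop (705,200), and the latch is clear of it.

```bash
sed -i "s/s\['grip_width'\].round(4)/round(s['grip_width'],4)/" st.py; python3 st.py
```

```text
t 8.5 tcp [ 10.   -0.4 131.3] front [-58.2  -0.8 102.8] tilt 0.24 yaw 0.005 roll -0.002 F(stage) [-0.2  0.2 -5.2] M [ 0.01  0.53 -0.01] grip 0.0137
```

```bash
python3 -m pendant '[[0,0,-0.012,0,0,0],[0,0,-0.027,0,0,0],[0,0,-0.042,0,0,0],[0,0,-0.053,0,0,0],[0,0,-0.06,0,0,0],[0,0,-0.063,0,0,0],[0,0,-0.065,0,0,0],[0,0,-0.0665,0,0,0],[0,0,-0.0675,0,0,0],[0,0,-0.0675,0,0,0]]'; python3 st.py
```

```text
time: 9.75
ee_pos: [0.4734, 0.2026, 0.0642]
tcp_rot: [0.775, 0.621, 0.075, 0.094]
ft_force: [-0.7, 0.1, -4.5]
grip_width: 0.0135
finger_force: 30.0
t 9.75 tcp [ 9.8 -0.1 64.2] front [-58.4  -0.4  35.7] tilt 0.24 yaw 0.005 roll -0.001 F(stage) [-0.7 -0.1 -4.5] M [0.05 0.63 0.01] grip 0.0135
```

```bash
python3 -m pendant '[[0,0,-0.0007,0,0,0],[-0.002,0.0005,-0.0007,0,0,0],[-0.004,0.0009,-0.0007,0,0,0],[-0.006,0.0014,-0.0007,0,0,0],[-0.008,0.0018,-0.0007,0,0,0],[-0.010,0.0023,-0.0007,0,0,0],[-0.0115,0.0026,-0.0007,0,0,0],[-0.0127,0.0029,-0.0007,0,0,0],[-0.0127,0.0029,-0.0007,0,0,0],[-0.0127,0.0029,-0.0007,0,0,0]]'; python3 st.py
```

```text
time: 11.0
ee_pos: [0.4607, 0.2054, 0.0634]
tcp_rot: [0.775, 0.621, 0.074, 0.094]
ft_force: [-0.3, 0.2, -3.9]
grip_width: 0.0135
finger_force: 30.0
t 11.0 tcp [-3.2 -0.1 63.4] front [-71.4  -0.5  34.9] tilt 0.24 yaw 0.005 roll -0.001 F(stage) [-0.3  0.1 -3.9] M [ 0.01  0.57 -0.  ] grip 0.0135
```

```bash
python3 -m pendant '[[-0.0004,0.0001,0,0,0,0],[-0.0008,0.0002,0,0,0,0],[-0.0012,0.0003,0,0,0,0],[-0.0016,0.0004,0,0,0,0],[-0.002,0.0005,0,0,0,0],[-0.0022,0.0005,0,0,0,0],[-0.0024,0.0005,0,0,0,0],[-0.0026,0.0006,0,0,0,0],[-0.0026,0.0006,0,0,0,0],[-0.0026,0.0006,0,0,0,0]]'; python3 st.py
```

```text
time: 12.25
ee_pos: [0.4593, 0.2059, 0.0639]
tcp_rot: [0.775, 0.621, 0.075, 0.094]
ft_force: [5.3, -1.6, -5.9]
grip_width: 0.014
finger_force: 30.0
t 12.25 tcp [-4.6 -0.  63.9] front [-72.7  -0.4  35.2] tilt 0.242 yaw 0.005 roll -0.0 F(stage) [ 5.5 -0.4 -5.9] M [-0.38 -0.86  0.06] grip 0.014
```

```bash
python3 -m pendant '[[0.0009,-0.0002,0,0,0,0],[0.0018,-0.0004,0,0,0,0],[0.0025,-0.0006,-0.002,0.0067,0.0292,0],[0.0033,-0.0007,-0.0041,0.0134,0.0585,0],[0.004,-0.0009,-0.0062,0.02,0.0877,0],[0.0046,-0.001,-0.0083,0.0267,0.117,0],[0.0051,-0.0012,-0.0105,0.0334,0.1462,0],[0.0056,-0.0013,-0.0126,0.04,0.1755,0],[0.0056,-0.0013,-0.0126,0.04,0.1755,0],[0.0056,-0.0013,-0.0126,0.04,0.1755,0]]'; python3 st.py
```

```text
time: 13.5
ee_pos: [0.4628, 0.2051, 0.0505]
tcp_rot: [0.78, 0.625, 0.018, 0.023]
ft_force: [-0.3, -0.3, -4.5]
grip_width: 0.0137
finger_force: 30.0
t 13.5 tcp [-1.  -0.  50.5] front [-73.2  -0.4  34.7] tilt 0.059 yaw 0.006 roll -0.001 F(stage) [-0.2 -0.4 -4.5] M [-0.1   0.22  0.01] grip 0.0137
```

```bash
python3 -m pendant '[[0.0005,-0.0001,-0.0011,0.0033,0.0146,0],[0.0009,-0.0002,-0.0022,0.0067,0.0292,0],[0.001,-0.0002,-0.0033,0.01,0.0439,0],[0.0012,-0.0003,-0.0044,0.0134,0.0585,0],[0.0012,-0.0003,-0.0044,0.0134,0.0585,0],[0.0012,-0.0003,-0.0048,0.0134,0.0585,0],[0.0012,-0.0003,-0.0052,0.0134,0.0585,0],[0.0012,-0.0003,-0.0054,0.0134,0.0585,0],[0.0012,-0.0003,-0.0054,0.0134,0.0585,0],[0.0012,-0.0003,-0.0054,0.0134,0.0585,0]]'; python3 st.py
```

```text
time: 14.75
ee_pos: [0.4647, 0.2046, 0.0456]
tcp_rot: [0.78, 0.625, -0.0, -0.0]
ft_force: [-2.2, -1.2, -0.9]
grip_width: 0.0138
finger_force: 30.0
t 14.75 tcp [ 0.9 -0.1 45.6] front [-72.1  -0.5  34.1] tilt -0.0 yaw 0.005 roll 0.0 F(stage) [-1.9 -1.7 -0.9] M [-0.23  0.43 -0.  ] grip 0.0138
```

```bash
python3 -m pendant '[[0,0,0,0,0,0],[0,0,0,0,0,0],[0,0,0,0,0,0],[0,0,0,0,0,0],[0,0,0,0,0,0],[0,0,0,0,0,0],[0,0,0,0,0,0],[0,0,0,0,0,0],[0,0,0,0,0,0],[0,0,0,0,0,0]]' -0.2
python3 -m pendant '[[0,0,0.005,0,0,0],[0,0,0.015,0,0,0],[0,0,0.035,0,0,0],[0,0,0.06,0,0,0],[0,0,0.09,0,0,0],[0,0,0.12,0,0,0],[0,0,0.15,0,0,0],[-0.02,-0.04,0.17,0,0,0],[-0.04,-0.085,0.17,0,0,0],[-0.04,-0.13,0.17,0,0,0]]'
python3 - <<'E'
import sys; sys.path.insert(0,'.')
from h import *
ps=np.load('stage.npy')
out=[]
for n,(x0,y0) in dict(top=(200,165),side=(290,200)).items():
    im=imaging.camera(n); S=4; c=cv2.resize(im[y0:y0+125,x0:x0+130 if n=='side' else x0+100],None,fx=S,fy=S,interpolation=cv2.INTER_CUBIC)
    for a,z,col in(((-.075,.075,-.053,.053),.04,(255,0,255)),((-.073,.073,-.049,.049),.04,(0,255,0))):
        P=np.array([[a[0],a[2],z],[a[1],a[2],z],[a[1],a[3],z],[a[0],a[3],z]])
        cv2.polylines(c,[((proj(n,tf(ps,P))+.5-[x0,y0])*S).astype(int)],True,col,1)
    out.append(c)
    for d in models.silhouettes('latch',n)[:2]: print(n,'latch',round(d['p'],2),d['box'])
    if 1:
        for d in models.silhouettes('insert',n): print(n,round(d['p'],2),d['box'])
o=np.hstack(out); cv2.imwrite('pics/d.png',cv2.resize(o,None,fx=800/o.shape[1],fy=800/o.shape[1]))
# latch post predictions
for a in(0,.1,.2,.25):
    P=tf(ps,np.array([[.112-.05*np.sin(a),.05*np.cos(a),.083]])); print(a,P.round(4),[proj(n,P).round(1) for n in CAL])
E
```

```text
time: 16.0
ee_pos: [0.4648, 0.2045, 0.0454]
tcp_rot: [0.78, 0.625, 0.0, 0.0]
ft_force: [0.1, 0.7, 0.4]
grip_width: 0.0349
finger_force: 0.0
time: 17.25
ee_pos: [0.424, 0.0735, 0.2165]
tcp_rot: [0.78, 0.626, 0.001, -0.0]
ft_force: [1.7, -0.7, -0.0]
grip_width: 0.0351
finger_force: 0.0
top latch 0.56 [247.5, 194.7, 270.3, 203.7]
top 0.96 [304.6, 189.3, 334.5, 220.2]
top 0.88 [364.5, 134.1, 420.7, 179.5]
top 0.64 [240.0, 210.4, 276.7, 255.4]
top 0.57 [230.3, 190.5, 289.4, 266.8]
side latch 0.64 [317.4, 249.5, 327.0, 274.1]
side 0.9 [334.7, 248.4, 396.4, 298.7]
side 0.73 [313.5, 199.1, 356.0, 230.4]
side 0.6 [263.1, 131.2, 318.1, 173.6]
0 [[0.5842 0.2286 0.083 ]] [array([[248.7, 195.6]]), array([[319.1, 261.2]])]
0.1 [[0.5792 0.2295 0.083 ]] [array([[248.4, 197.1]]), array([[321.1, 261.7]])]
0.2 [[0.5742 0.2298 0.083 ]] [array([[248.2, 198.6]]), array([[323.1, 262.1]])]
0.25 [[0.5717 0.2298 0.083 ]] [array([[248.2, 199.3]]), array([[324.1, 262.2]])]
```

View pics/d.png

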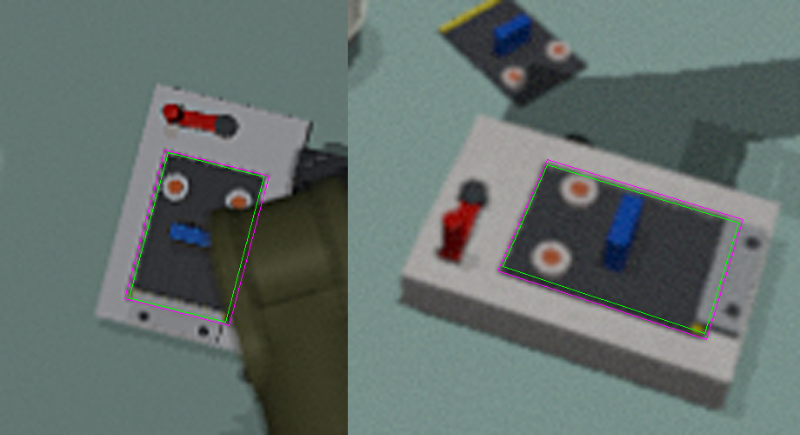

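The plate is flat and inside the recess outline, and the striped edge is hidden under the lip. The latch post is at top px (249,197), so the latch is at about 0.1 rad. Next I'll cage the post.

```bash
python3 -m pendant '[[0.02,0.02,0,0,0,0],[0.05,0.05,0,0,0,0.03],[0.09,0.09,0,0,0,0.06],[0.125,0.125,0,0,0,0.095],[0.15,0.15,0,0,0,0.095],[0.155,0.156,-0.01,0,0,0.095],[0.155,0.156,-0.04,0,0,0.095],[0.155,0.156,-0.07,0,0,0.095],[0.155,0.156,-0.1,0,0,0.095],[0.155,0.156,-0.11,0,0,0.095]]' 0
python3 st.py; python3 - <<'E'
import sys; sys.path.insert(0,'.')
from h import *
print(manip.state()['joints'].round(2))
im=imaging.camera('side'); cv2.imwrite('pics/e.png',cv2.resize(im[190:320,270:430],None,fx=4,fy=4,interpolation=cv2.INTER_CUBIC))
E
```

```text
time: 18.8
ee_pos: [0.5775, 0.2299, 0.1027]
tcp_rot: [0.75, 0.662, -0.002, -0.001]
ft_force: [0.0, -1.2, 0.1]
grip_width: 0.0436
finger_force: 0.0
t 18.8 tcp [105.2  49.8 102.7] front [32.5 42.4 91.5] tilt -0.004 yaw 0.101 roll -0.003 F(stage) [ 0.3 -1.1  0.1] M [-0.08  0.06 -0.02] grip 0.0436
[-0.69  0.36  0.33  1.68 -0.12  1.14 -0.45]
```

View pics/e.png

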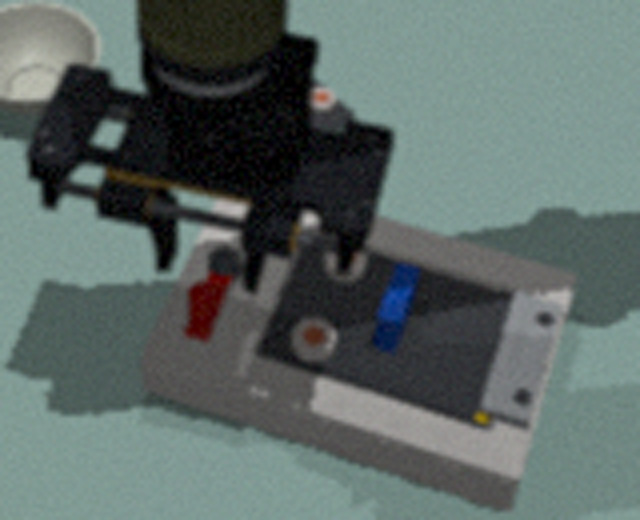

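The post is midway between the fingertips at crop (208,280), so I'm descending to cage it.

```bash
python3 -m pendant '[[0,0,-0.008,0,0,0],[0,0,-0.016,0,0,0],[0,0,-0.024,0,0,0],[0,0,-0.032,0,0,0],[0,0,-0.038,0,0,0],[0,0,-0.042,0,0,0],[0,0,-0.042,0,0,0],[0,0,-0.042,0,0,0],[0,0,-0.042,0,0,0],[0,0,-0.042,0,0,0]]'
python3 -m pendant '[[0,0,0,0,0,0],[0,0,0,0,0,0],[0,0,0,0,0,0],[0,0,0,0,0,0],[0,0,0,0,0,0],[0,0,0,0,0,0],[0,0,0,0,0,0],[0,0,0,0,0,0],[0,0,0,0,0,0],[0,0,0,0,0,0]]' -0.4
python3 st.py; python3 - <<'E'
import numpy as np
c,s=np.cos(-.2251),np.sin(-.2251)
for k in range(21):
    a=.1+k*.075; d=50*np.array([-np.sin(a)+np.sin(.1),np.cos(a)-np.cos(.1)])
    print(k,round(a,3),(np.array([c*d[0]-s*d[1],s*d[0]+c*d[1]])).round(1), round(k*.075,3))
E
```

```text
time: 20.1
ee_pos: [0.5799, 0.2306, 0.0636]
tcp_rot: [0.75, 0.662, 0.0, 0.0]
ft_force: [-0.3, 0.8, -0.4]
grip_width: 0.0435
finger_force: 0.0
time: 21.35
ee_pos: [0.5798, 0.2305, 0.0634]
tcp_rot: [0.75, 0.662, -0.0, 0.0]
ft_force: [0.1, 0.2, 0.3]
grip_width: 0.0263
finger_force: 0.0
t 21.35 tcp [107.4  50.8  63.4] front [34.7 43.5 51.9] tilt 0.0 yaw 0.1 roll -0.0 F(stage) [0.1 0.2 0.3] M [-0.06  0.06  0.03] grip 0.0263
0 0.1 [0. 0.] 0.0
1 0.175 [-3.7  0.3] 0.075
2 0.25 [-7.5  0.4] 0.15
3 0.325 [-11.2   0.1] 0.225
4 0.4 [-14.9  -0.4] 0.3
5 0.475 [-18.6  -1.2] 0.375
6 0.55 [-22.2  -2.2] 0.45
7 0.625 [-25.7  -3.6] 0.525
8 0.7 [-29.1  -5.1] 0.6
9 0.775 [-32.4  -7. ] 0.675
10 0.85 [-35.5  -9.1] 0.75
11 0.925 [-38.4 -11.4] 0.825
12 1.0 [-41.2 -13.9] 0.9
13 1.075 [-43.8 -16.6] 0.975
14 1.15 [-46.2 -19.5] 1.05
15 1.225 [-48.3 -22.6] 1.125
16 1.3 [-50.2 -25.8] 1.2
17 1.375 [-51.9 -29.2] 1.275
18 1.45 [-53.3 -32.7] 1.35
19 1.525 [-54.4 -36.2] 1.425
20 1.6 [-55.3 -39.9] 1.5
```

```bash
python3 -m pendant '[[-0.0037,0.0003,0,0,0,0.075],[-0.0075,0.0004,0,0,0,0.15],[-0.0112,0.0001,0,0,0,0.225],[-0.0149,-0.0004,0,0,0,0.3],[-0.0186,-0.0012,0,0,0,0.375],[-0.0222,-0.0022,0,0,0,0.45],[-0.0257,-0.0036,0,0,0,0.525],[-0.0291,-0.0051,0,0,0,0.6],[-0.0324,-0.007,0,0,0,0.675],[-0.0355,-0.0091,0,0,0,0.75]]'; python3 st.py
```

```text
time: 22.6
ee_pos: [0.5448, 0.2213, 0.0636]
tcp_rot: [0.454, 0.891, 0.0, 0.001]
ft_force: [0.8, 0.2, -1.1]
grip_width: 0.0262
finger_force: 0.5
t 22.6 tcp [75.3 34.1 63.6] front [ 27.3 -20.9  52.1] tilt 0.002 yaw 0.852 roll -0.001 F(stage) [ 0.7  0.3 -1.1] M [-0.06 -0.23 -0.04] grip 0.0262
```

```bash
python3 -m pendant '[[-0.0029,-0.0023,0,0,0,0.075],[-0.0057,-0.0048,0,0,0,0.15],[-0.0083,-0.0075,0,0,0,0.225],[-0.0107,-0.0104,0,0,0,0.3],[-0.0128,-0.0135,0,0,0,0.375],[-0.0147,-0.0167,0,0,0,0.45],[-0.0164,-0.0201,0,0,0,0.525],[-0.0178,-0.0236,0,0,0,0.6],[-0.0189,-0.0271,0,0,0,0.675],[-0.0198,-0.0308,0,0,0,0.75]]'; python3 st.py
```

```text
time: 23.85
ee_pos: [0.525, 0.1909, 0.0637]
tcp_rot: [0.096, 0.995, 0.001, 0.001]
ft_force: [0.4, 0.2, 0.8]
grip_width: 0.0262
finger_force: 0.5
t 23.85 tcp [62.8  0.  63.7] front [ 65.1 -72.9  52.1] tilt 3.106 yaw 1.603 roll -0.001 F(stage) [0.4 0.3 0.8] M [ 0.19 -0.18  0.01] grip 0.0262
```

```bash
python3 -m pendant '[[-0.0002,-0.001,0,0,0,0],[-0.0004,-0.002,0,0,0,0],[-0.0007,-0.003,0,0,0,0],[-0.0009,-0.0039,0,0,0,0],[-0.001,-0.0044,0,0,0,0],[-0.001,-0.0044,0,0,0,0],[-0.001,-0.0044,0,0,0,0],[-0.001,-0.0044,0,0,0,0],[-0.001,-0.0044,0,0,0,0],[-0.001,-0.0044,0,0,0,0]]'; python3 st.py
```

```text
time: 25.1
ee_pos: [0.524, 0.1883, 0.0636]
tcp_rot: [0.097, 0.995, 0.001, 0.001]
ft_force: [1.6, 5.6, -1.8]
grip_width: 0.0264
finger_force: 2.9
t 25.1 tcp [62.4 -2.7 63.6] front [ 64.6 -75.6  51.9] tilt 3.043 yaw 1.601 roll -0.001 F(stage) [ 0.3  5.8 -1.8] M [ 1.19 -0.48  0.02] grip 0.0264
```

The latch is against its end stop, with 5.8 N of reaction. I'm backing off, opening the gripper, lifting clear and looking.

```bash
python3 -m pendant '[[0.0005,0.002,0,0,0,0],[0.001,0.0044,0,0,0,0],[0.001,0.0044,0,0,0,0],[0.001,0.0044,0.005,0,0,0],[0.001,0.0044,0.015,0,0,0],[0.001,0.0044,0.035,0,0,0],[0.001,0.0044,0.06,0,0,0],[0.001,0.0044,0.09,0,0,0],[0.001,0.0044,0.12,0,0,0],[0.001,0.0044,0.15,0,0,0]]' -0.3
python3 -m pendant '[[-0.01,-0.05,0,0,0,0],[-0.02,-0.1,0,0,0,0],[-0.03,-0.15,0,0,0,0],[-0.03,-0.19,0,0,0,0],[-0.03,-0.19,0,0,0,0],[-0.03,-0.19,0,0,0,0],[-0.03,-0.19,0,0,0,0],[-0.03,-0.19,0,0,0,0],[-0.03,-0.19,0,0,0,0],[-0.03,-0.19,0,0,0,0]]'
python3 - <<'E'
import sys; sys.path.insert(0,'.')
from h import *
im=imaging.camera('side'); a=im[190:320,290:430]; b=imaging.camera('top')[170:280,210:310]
o=np.hstack([cv2.resize(a,(420,390)),cv2.resize(b,(355,390))]); cv2.imwrite('pics/f.png',o)
E
```

```text
time: 26.35
ee_pos: [0.5246, 0.1904, 0.2153]
tcp_rot: [0.098, 0.995, 0.0, 0.001]
ft_force: [0.0, -0.8, 0.1]
grip_width: 0.0306
finger_force: 0.0
time: 27.6
ee_pos: [0.4945, 0.0008, 0.2133]
tcp_rot: [0.098, 0.995, -0.0, -0.0]
ft_force: [-0.2, 0.9, 0.7]
grip_width: 0.0304
finger_force: 0.0
```

View pics/f.png

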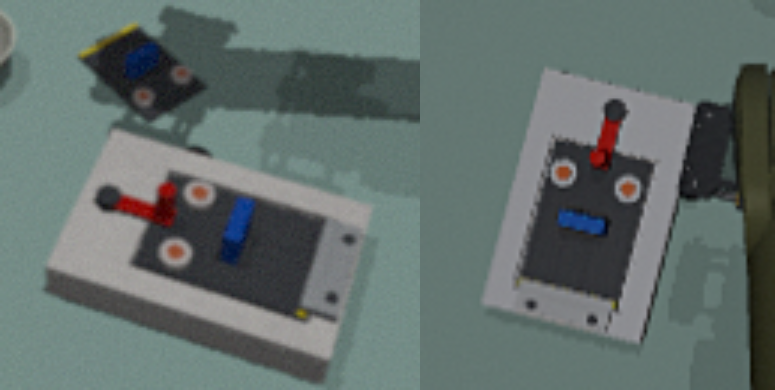

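The plate is flat in the recess with its striped edge under the lip. The latch points along -x over the plate edge, with the post at crop (600,158), and the arm is clear.

```bash
python3 -c "
from workcell import finish_job; print(finish_job())"
```

```text
the job is handed in; nothing more can be done
None
```

The plate lies flat in the recess with its striped edge under the lip, the latch is swung over it to its end stop, the gripper has let go, and the job is handed in at about 28 s (no verdict was returned).

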